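# Set a flat bar on the saw board for cutting

## Robot

A 7-joint arm with a two-finger parallel gripper is mounted at the origin on the work surface. World frame = base frame: x ahead of the robot, y to its left, z up, the work surface at z = 0. Lengths are in m, angles in rad, forces in N, time in s.
With the tool pointing down it reaches from about 0.4 to 0.9 m from the base axis. Payload 5.6 kg.
Tool frame: the origin (TCP) lies midway between the tips of the shut fingers; the grasp point (between the pads) lies 19 mm behind it; z points along the fingers, y is the line along which they close (so a half turn about z gives the same grasp; the last joint's range is limited). The gripper opens to 92 mm and grips with 3 to 60 N. Pads are 20 mm wide; open, the fingers measure 128 mm over their backs; the gripper's body (75 mm by 189 mm) begins 69 mm behind the grasp point.
Start: joints at [1.167, 0.468, -0.012, 1.603, 0.006, 1.071, -0.056], TCP at [0.229, -0.608, 0.189] pointing down, gripper open.
Joint ranges: [-2.53, 2.53], [-0.31, 2.02], [-1.57, 1.55], [0.28, 2.44], [-1.29, 4.43], [0.15, 1.84], [-2.92, 2.92]. Speed limits (rad/s): [2.57, 2.57, 3.14, 3.14, 3.14, 3.14, 3.14].

## Interface

Orientations are given as a 3x3 rotation matrix whose columns are the frame's x, y, z axes.
In Python, from station import env, effector, solver, viewer, workorder, search_frame, tip_of gives the robot as it stands. Calls block until the motion is done:
- env.reach(position, orientation): joint-space move of the TCP to a pose.
- env.movel(position, frame=None, rate=0.15): straight line of the TCP; frame=None keeps the orientation; rate is the mean speed in m/s.
- env.goto_joints(angles): joint-space move.
- effector.release() and effector.grasp(squeeze=None): open the fingers fully, or close them until they stop; squeeze is the grip in N (None keeps the last).
- env.pause(seconds).
- solver.inverse_kinematics(position, orientation): joint angles nearest the present ones, or None.
- env.sense(): the state.
- viewer.read_camera(name): name is "side" or "top"; returns (picture, depth): 400x640x3 uint8, red, green, blue; 400x640 float32, m along the optical axis (not along the pixel's ray), 0 where there is no reading.
- viewer.camera_info(name): a dict with "intrinsics" (3x3 intrinsics, pixels), "dist_coeffs" ([k1, k2, p1, p2, k3] as OpenCV has them; the pictures are not rectified), "eye" and "rotation" of the camera in the world. Camera axes: x right, y up, looking along -z (the intrinsics and any distortion apply to the point x, -y, -z); pixel columns grow to the right and rows downward; lengths in m; the calibration is good to about 2 mm. A picture is of the moment at which its call begins. camera_info takes no time and is no camera call.
A pose or a line that the arm cannot do raises env.PlanningError and nothing moves.
- workorder.finish_job(): hands the job in; it is judged then, once.
Trained networks look in the newest picture that a camera, given by its name, has taken for a name from the list of things; names that differ only in an ending like _2 or _b are one class to them, and where a whole thing is asked for, a point or a joint stands for the part that bears it (a point fixed in the world has none). Each returns a list of dicts, best first, with "score" (0 to 1); they miss things now and then, are a little off and sometimes report something else, mostly with a low value. They report only what shows in the picture. A call takes as long as a camera call. They do not tell look-alikes from the thing itself.
- search_frame(camera, name): "at" ([x, y, z] in m, in world coordinates, good to about 4 mm: the middle of the surface that is visible of it).
- tip_of(camera, name): "at" ([x, y, z] in m, in world coordinates, good to about 4 mm: a listed point, or the origin of a listed thing).
The state is a dict: "t": time; "joint_positions": joint angles; "joint_velocities": joint speeds; "tau": joint torques, N m; "ee_pos": TCP position; "tcp_rot": TCP orientation; "wrist_force": force on the tool from outside, world axes, zero at the start; "moment": the same for the moment, N m; "gripper_width": finger opening in m; "grasp_force": force on a finger pad.
Only numpy, scipy, OpenCV 4.12 (cv2) and the standard library are available. Lean on these libraries where they do the work, as an engineer would, in place of code of your own. Each camera call takes 0.05 s, during which the arm holds its last target. There are 200 camera calls.

## Task

Get the aluminium flat bar ready for the saw: with the fingertips, push it over the saw board until its long side lies snug along the fence and its pencil-marked end overhangs the open end of the board by 50 mm, so that the pencil line is level with the board's end. Slide it only, never lift it off the board, and leave the saw, the drill, the bin and the tape measure where they are; finish with the hand clear.

Things in the scene. Friction and masses are not known exactly. Their poses are not given: they have to be found in the camera images.
- saw_board: fixed wooden saw board 300 x 180 x 36 mm on the bench. Origin: centre of its underside; x along its length to the open (cut) end, the end farther from the robot; y to the fence; z up. The fence, a strip 28 mm wide, rises 22 mm above the board's top along the +y side from x = -150 to +120 mm, 30 mm short of the open end; its working face is at y = +62 mm.
- cut_end (a point): point on the top edge of the saw board's open end (x = +150 mm, y = +42 mm, z = 36 mm in the board's frame), same axes as the board. It is level with the centre line of a bar that lies against the fence.
- fence_face (a point): point at the foot of the fence's working face, halfway along the board (x = 0, y = +62 mm, z = 36 mm in the board's frame), same axes as the board. The bar's side rests against this face.
- bar: loose aluminium flat bar 180 x 40 x 8 mm, about 0.16 kg, lying flat on the saw board, its length roughly along the board; slides under a push of 1 or 2 N. Origin: centre of its underside; x along its length to the pencil-marked end, z up. The pencil line crosses its top 50 mm from that end (x = +40 mm). It is to end with x along the board's x.
- bar_tip (a point): middle of the bar's marked end face (x = +90 mm, half-way up its thickness), same axes as the bar; when the bar is in place this is 50 mm beyond the board's open end and 20 mm from the plane of the fence's face
- bar_tail (a point): middle of the bar's other end face (x = -90 mm, half-way up its thickness), nearer the robot, same axes as the bar; when the bar is in place this is 20 mm from the fence's face and lies at about x = +20 mm of the board
- hacksaw: small hacksaw with a wire frame lying flat on the bench beyond the fence side of the board: 265 x 90 mm, 15 mm high. Origin on the bench near its middle. To be left alone.
- drill: cordless drill standing on its battery on the bench on the fence side, farther from the board than the saw: 195 mm long, 75 mm wide, 215 mm high. Origin: underside near the battery's middle. To be left alone.
- bin: red open stacking bin of bolts on the bench, on the side of the board without the fence: 160 x 100 mm, 75 mm high. Origin: centre of its underside. To be left alone.
- tape: tape measure standing on the bench on the same side as the bin: 84 x 44 mm, 66 mm high. Origin: centre of its underside. To be left alone.
Not all that is in view belongs to the job. Of the things shaped like the bar, the aluminium one is meant.

How it is judged:
By the outcome, as a careful person would: the job done as asked, in the order asked, and still so for the second after the job is handed in, with the robot touching nothing.
It also fails if it takes over 51 s, if anything falls off the work surface, if the arm or the gripper's body presses on something with over 40 N, if the wrist force passes 120 N, or if a joint passes its speed limit or range.

## Working session

There is one attempt and no reset: what is moved stays moved. The work goes in short steps, each a Python script; the robot and the scene stay as the last script left them, time stands still between calls to the robot, and variables do not carry over. Pictures are saved under pics/ and viewed, at most 10 in all, crops included, and the job is handed in when it is done.

```bash
ls; mkdir -p pics; python3 - <<'E'
from station import *
import cv2,numpy as np
for c in("top","side"):
    p,d=viewer.read_camera(c); cv2.imwrite(f"pics/{c}0.png",p[:,:,::-1])
    i=viewer.camera_info(c); print(c,i)
    for n in("saw_board","bar","cut_end","fence_face","bar_tip","bar_tail","hacksaw","drill","bin","tape"):
        f=tip_of
        print(n,[(np.round(r["at"],3).tolist(),round(r["score"],2)) for r in f(c,n)])
print(env.sense()["t"])
E
```

```text
pics
top {'intrinsics': array([[507.71287666,   0.        , 315.52840556],
       [  0.        , 507.71287666, 200.67706458],
       [  0.        ,   0.        ,   1.        ]]), 'dist_coeffs': array([-0.14942704,  0.        ,  0.        ,  0.        ,  0.        ]), 'eye': array([0.42718616, 0.06139509, 1.31947299]), 'rotation': array([[-0.01363832,  0.99267655, -0.12003022],
       [-0.9995995 , -0.01651232, -0.02298204],
       [-0.02479571,  0.11966871,  0.99250419]])}
saw_board [([0.595, 0.042, -0.0], 0.85)]
bar [([0.678, -0.358, -0.002], 0.77), ([0.595, 0.051, 0.034], 0.73), ([0.392, 0.303, 0.001], 0.67)]
cut_end [([0.743, 0.084, 0.038], 0.65)]
fence_face [([0.595, 0.104, 0.037], 0.88)]
bar_tip [([0.758, -0.318, 0.004], 0.92), ([0.485, 0.312, 0.003], 0.84), ([0.687, 0.049, 0.041], 0.75)]
bar_tail [([0.304, 0.287, 0.008], 0.97), ([0.6, -0.402, 0.003], 0.86), ([0.5, 0.06, 0.04], 0.67)]
hacksaw [([0.618, 0.222, 0.002], 0.56)]
drill [([0.647, 0.409, 0.002], 0.64)]
bin [([0.498, -0.159, -0.006], 0.83)]
tape [([0.673, -0.152, 0.007], 0.59)]
side {'intrinsics': array([[365.23135312,  
[... 340 characters left out ...]
0435766, -0.50934724,  0.75964483],
       [ 0.02226093,  0.82484812,  0.56491595]])}
saw_board [([0.597, 0.043, 0.001], 0.94)]
bar [([0.68, -0.359, -0.001], 0.88), ([0.393, 0.297, 0.0], 0.66), ([0.592, 0.051, 0.033], 0.56)]
cut_end [([0.744, 0.09, 0.036], 0.76)]
fence_face [([0.593, 0.107, 0.037], 0.85), ([0.507, 0.056, 0.039], 0.51)]
bar_tip [([0.685, 0.043, 0.041], 0.93), ([0.484, 0.309, 0.002], 0.82), ([0.762, -0.316, -0.0], 0.59)]
bar_tail [([0.301, 0.291, 0.008], 0.81), ([0.596, -0.4, 0.006], 0.78), ([0.504, 0.058, 0.043], 0.68)]
hacksaw [([0.622, 0.217, -0.004], 0.81)]
drill []
bin [([0.501, -0.156, -0.0], 0.65)]
tape [([0.688, 0.042, 0.043], 0.71), ([0.673, -0.152, 0.002], 0.69)]
1.1
```

View pics/top0.png

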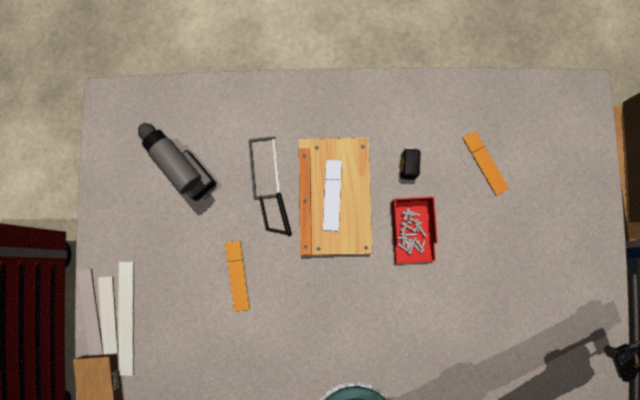

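```bash
python3 - <<'E'
import cv2
p=cv2.imread("pics/top0.png"); cv2.imwrite("pics/crop0.png",cv2.resize(p[40:240,230:390],None,fx=3,fy=3,interpolation=2)[:600])
E
```

```text
(no output)
```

View pics/crop0.png

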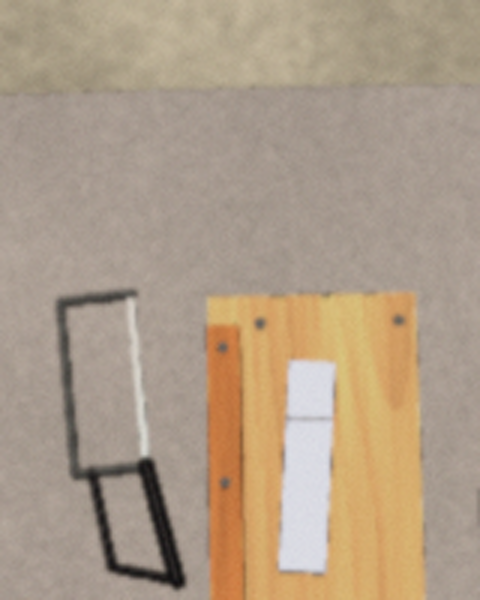

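The candidates are the orange strips at (485,162) and (236,276), and the light metallic bar on the board at (332,195). That last one is the aluminium bar, and the crop confirms it: its pencil line, at crop (310,418), is near the far end. Next I measure the board and bar outlines.

```bash
cat > h.py <<'E'
from station import *
import cv2,numpy as np
def plane(c,uv,z):
    i=viewer.camera_info(c)
    n=cv2.undistortPoints(np.float64(uv).reshape(-1,1,2),i["intrinsics"],i["dist_coeffs"])[:,0]
    r=np.c_[n[:,0],-n[:,1],-np.ones(len(n))]@i["rotation"].T
    return (i["eye"]+r*((z-i["eye"][2])/r[:,2:]))[:,:2]
def rect(mask,z):
    cs,_=cv2.findContours(mask.astype(np.uint8),cv2.RETR_EXTERNAL,cv2.CHAIN_APPROX_NONE)
    k=max(cs,key=cv2.contourArea)
    w=plane("top",k[:,0],z)*1000
    return cv2.minAreaRect(w.astype(np.float32)),w
def masks(p):
    h=cv2.cvtColor(p,cv2.COLOR_RGB2HSV).astype(int); roi=np.zeros(h.shape[:2],bool); roi[100:265,290:380]=1
    bar=roi&(h[...,1]<45)&(h[...,2]>185)
    wood=roi&(h[...,1]>75)&(h[...,2]>90)
    fence=wood&(h[...,0]<13)
    return bar,wood,fence
E
python3 - <<'E'
from h import *
p,d=viewer.read_camera("top")
b,w,f=masks(p)
for n,m,z in(("bar",b,.044),("wood",w|b,.036),("fence",f,.058)):
    r,c=rect(m,z); print(n,r,np.round(cv2.boxPoints(r)).tolist(),m.sum())
o=p.copy();o[b]=[0,0,255];o[w]=[0,255,0];o[f]=[255,0,0]
cv2.imwrite("pics/m.png",cv2.resize(np.hstack([p,o])[120:265,:][:, list(range(285,385))+list(range(925,1025))],None,fx=3,fy=3,interpolation=0)[:,:,::-1])
E
```

```text
bar ((596.3847045898438, 49.17717742919922), (39.46776580810547, 179.5089874267578), 86.23323822021484) [[506.0, 35.0], [685.0, 24.0], [687.0, 63.0], [508.0, 75.0]] 1095
wood ((595.657958984375, 42.9666862487793), (302.67291259765625, 182.6243896484375), 0.24873414635658264) [[444.0, 134.0], [445.0, -49.0], [747.0, -48.0], [747.0, 135.0]] 8284
fence ((592.2364501953125, 119.31514739990234), (25.206296920776367, 101.1101303100586), 89.45137023925781) [[542.0, 107.0], [643.0, 106.0], [643.0, 131.0], [542.0, 132.0]] 510
```

View pics/m.png

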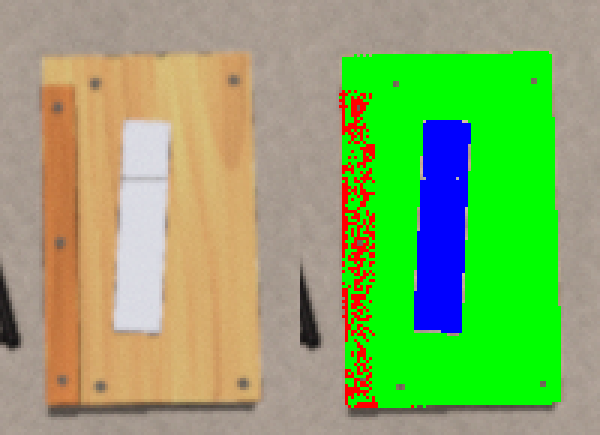

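```bash
cat >> h.py <<'E'
YAW=0.004
def R(s=1):
    c,n=np.cos(YAW),np.sin(YAW)
    return np.array([[c,-n,0],[n,c,0],[0,0,1]])@np.array([[0,1,0],[1,0,0],[0,0,-1.]])@np.diag([s,s,1])
def F(): return np.round(env.sense()["wrist_force"],1)
def st(t=""):
    s=env.sense(); print(t,round(s["t"],2),np.round(s["ee_pos"],4),np.round(s["wrist_force"],1),round(s["gripper_width"],3))
def push(start,d,maxd,step,fmax,rate=.05):
    "step along d until wrist force against d exceeds fmax"
    d=np.array(d,float); k=0; f0=env.sense()["wrist_force"]
    while k<maxd-1e-6:
        k+=step; env.movel(np.array(start)+d*k,rate=rate)
        f=-(env.sense()["wrist_force"]-f0)@d
        if f>fmax: break
    print("push end",round(k,4),"f",round(f,1))
    return k
def look(n):
    p,_=viewer.read_camera("top"); b,w,_=masks(p)
    h=cv2.cvtColor(p,cv2.COLOR_RGB2HSV).astype(int)
    r,c=rect(b,.044); print("bar",r,np.round(cv2.boxPoints(r),1).tolist())
    cv2.imwrite(f"pics/{n}.png",cv2.resize(p[90:265,250:420],None,fx=3,fy=3,interpolation=2)[:,:,::-1])
E
python3 - <<'E'
from h import *
print(env.sense()["tcp_rot"].round(2).tolist() if hasattr(env.sense()["tcp_rot"],"round") else env.sense()["tcp_rot"])
q0=np.array(env.sense()["joint_positions"]); best=None
for s in(1,-1):
    q=solver.inverse_kinematics([.6,-.02,.14],R(s)); print(s,None if q is None else np.round(q,2))
    if q is not None and (best is None or abs(np.array(q)-q0).max()<best[0]): best=(abs(np.array(q)-q0).max(),s)
s=best[1]; open("s.txt","w").write(str(s))
env.reach([.6,-.02,.14],R(s)); st("above")
env.movel([.6,-.02,.039]); st("down")
env.movel([.6,.030,.039],rate=.06); st("pushed30")
k=push([.6,.030,.039],[0,1,0],.036,.002,5); st("end")
env.movel([.6,.030+k-.012,.039],rate=.08); env.movel([.5,-.02,.14],rate=.2); st("up")
look("a")
E
```

```text
[[0.94, 0.35, -0.0], [0.35, -0.94, -0.0], [-0.0, -0.0, -1.0]]
1 [ 0.45  0.53 -0.63  1.74  0.36  0.99 -0.31]
-1 [-0.88  0.85  1.34  1.83 -0.89  1.23 -2.4 ]
above 3.62 [ 0.6001 -0.0216  0.1399] [ 0.4 -0.3  0.3] 0.092
down 4.45 [ 0.6007 -0.0198  0.0397] [-0.   0.3 -0.1] 0.092
pushed30 5.43 [0.6    0.0294 0.0389] [ 0.6 -0.2 -0.1] 0.092
push end 0.036 f -0.4
end 9.93 [0.6    0.0662 0.039 ] [0.3 0.2 0.4] 0.092
up 11.18 [ 0.5002 -0.0196  0.1397] [-0.6 -0.5 -0.7] 0.092
bar ((596.1364135742188, 49.14815139770508), (39.53017044067383, 180.0452117919922), 86.11837768554688) [[505.0, 35.5], [684.5999755859375, 23.299999237060547], [687.2999877929688, 62.79999923706055], [507.70001220703125, 75.0]]
```

View pics/a.png

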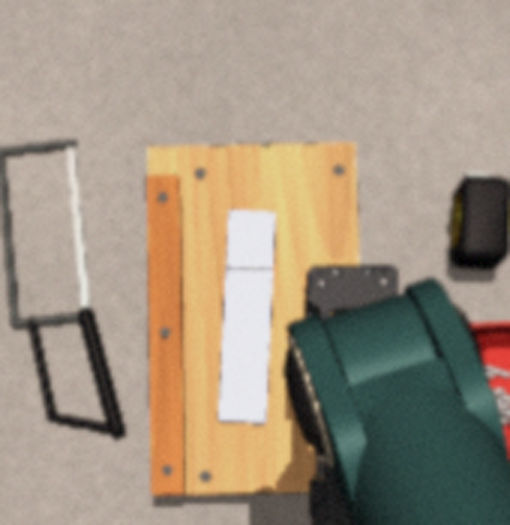

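```bash
python3 - <<'E'
from h import *
for c in("top","side"):
    p,d=viewer.read_camera(c); i=viewer.camera_info(c)
    # heights: depth on board / bar / bench
    H,W=d.shape; vv,uu=np.mgrid[:H,:W]
    n=cv2.undistortPoints(np.float64(np.c_[uu.ravel(),vv.ravel()]).reshape(-1,1,2),i["intrinsics"],i["dist_coeffs"])[:,0]
    P=i["eye"]+(np.c_[n[:,0],-n[:,1],-np.ones(len(n))]*d.reshape(-1,1))@i["rotation"].T
    ok=d.ravel()>0
    for nm,x0,x1,y0,y1 in(("bar",.64,.67,.04,.055),("boardR",.64,.70,-.03,.0),("fence",.62,.69,.112,.125),("bench",.8,.85,0,.1)):
        m=ok&(P[:,0]>x0)&(P[:,0]<x1)&(P[:,1]>y0)&(P[:,1]<y1)
        print(c,nm,m.sum(),np.round(np.median(P[m,2]),4),P[m,2].std().round(4))
cv2.imwrite("pics/side1.png",p[:,:,::-1])
E
```

```text
top bar 68 0.0437 0.0022
top boardR 268 0.0358 0.0025
top fence 136 0.0577 0.0026
top bench 666 -0.0001 0.0027
side bar 32 0.043 0.001
side boardR 101 0.035 0.0011
side fence 75 0.0575 0.0011
side bench 279 -0.001 0.0011
```

View pics/side1.png

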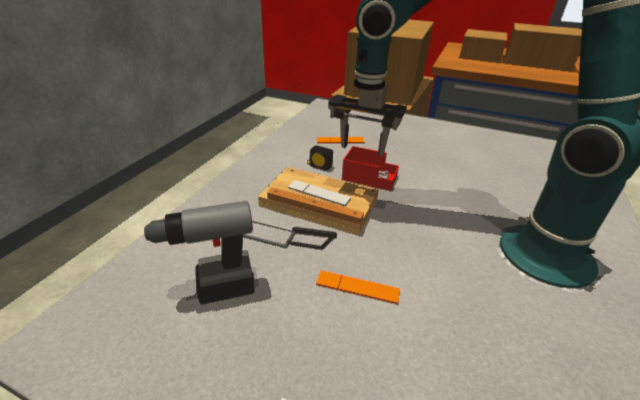

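The side view shows the fingers clear of the board, to the right of the bar. My first stroke passed over the bar because the tips swing up when the gripper is open, and the bar is still at about (246,315) in the top crop. I'll push again with the fingers shut, which puts the tips at the TCP.

```bash
python3 - <<'E'
from h import *
effector.grasp(5); st("shut")
env.movel([.596,-.012,.08],rate=.25); env.movel([.596,-.012,.039],rate=.1); st("down")
env.movel([.596,.042,.039],rate=.06); st("p")
k=push([.596,.042,.039],[0,1,0],.022,.002,5); st("end")
env.movel([.596,.042+k-.015,.039],rate=.1); env.movel([.5,-.03,.14],rate=.25); st("up")
look("b")
E
```

```text
shut 12.68 [ 0.5  -0.02  0.14] [ 0.4  0.2 -0.9] 0.001
down 13.83 [ 0.5959 -0.012   0.0392] [ 0.4 -0.2 -0.5] 0.001
p 14.88 [0.596  0.0414 0.0389] [-0.5 -0.6  0.9] 0.0
push end 0.022 f -1.0
end 17.63 [0.596  0.0642 0.039 ] [-0.1  0.4  1.6] 0.0
up 18.73 [ 0.5003 -0.0295  0.1399] [ 0.4 -0.8 -0.5] 0.001
bar ((596.1367797851562, 49.14411544799805), (39.53889083862305, 180.04881286621094), 86.10580444335938) [[505.0, 35.5], [684.5999755859375, 23.299999237060547], [687.2999877929688, 62.79999923706055], [507.70001220703125, 75.0]]
```

View pics/b.png

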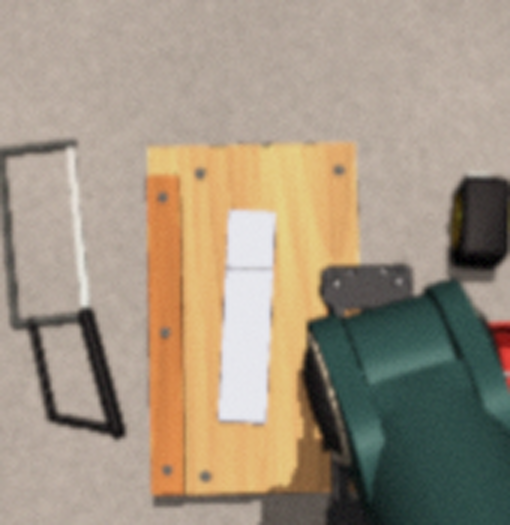

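The bar still hasn't moved; in the crop it is at (246,315) as before. I need to see where the fingertips really are, so I'll bring them beside the bar and check them in the side depth image.

```bash
python3 - <<'E'
from h import *
env.movel([.596,-.005,.06],rate=.25); env.movel([.596,-.005,.039],rate=.1); st("down")
p,d=viewer.read_camera("side"); i=viewer.camera_info("side")
H,W=d.shape; vv,uu=np.mgrid[:H,:W]
n=cv2.undistortPoints(np.float64(np.c_[uu.ravel(),vv.ravel()]).reshape(-1,1,2),i["intrinsics"],i["dist_coeffs"])[:,0]
P=i["eye"]+(np.c_[n[:,0],-n[:,1],-np.ones(len(n))]*d.reshape(-1,1))@i["rotation"].T
m=(d.ravel()>0)&(abs(P[:,0]-.596)<.06)&(P[:,1]>-.05)&(P[:,1]<.06)&(P[:,2]>.047)&(P[:,2]<.12)
for z in np.arange(.047,.12,.006):
    q=P[m&(P[:,2]>=z)&(P[:,2]<z+.006)]
    if len(q): print(round(z,3),len(q),q[:,:2].min(0).round(3),q[:,:2].max(0).round(3))
cv2.imwrite("pics/side2.png",cv2.resize(p[60:260,240:420],None,fx=3,fy=3,interpolation=2)[:,:,::-1])
E
```

```text
down 19.79 [ 0.5954 -0.0055  0.0392] [ 0.2  0.1 -0. ] 0.001
0.059 1 [0.592 0.002] [0.592 0.002]
0.065 18 [ 0.582 -0.01 ] [0.609 0.006]
0.071 15 [ 0.582 -0.011] [0.607 0.008]
0.077 22 [ 0.582 -0.01 ] [0.608 0.008]
0.083 17 [ 0.581 -0.006] [0.609 0.007]
0.089 22 [ 0.58  -0.014] [0.608 0.007]
0.095 20 [ 0.579 -0.009] [0.609 0.007]
0.101 22 [ 0.579 -0.006] [0.611 0.009]
0.107 24 [ 0.579 -0.016] [0.611 0.008]
0.113 28 [ 0.578 -0.013] [0.612 0.009]
0.119 2 [0.578 0.005] [0.603 0.005]
```

View pics/side2.png

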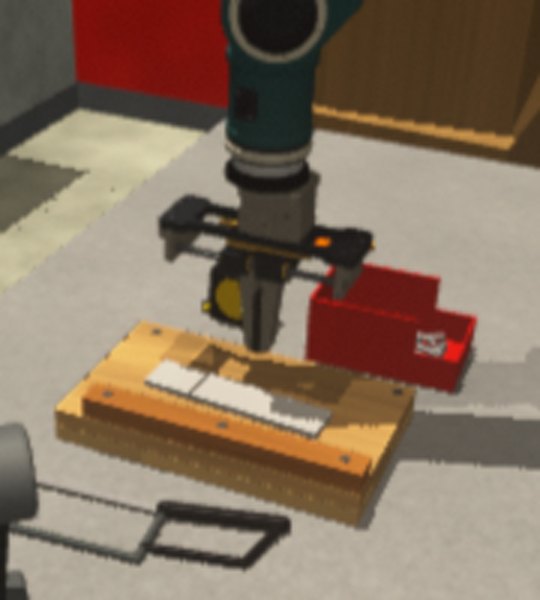

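The side view shows the shut fingertips, at crop (260,345), hanging clear above the board. Depth puts them at z≈0.063 m while the TCP reads 0.039, so the tips sit about 24 mm higher than stated. I'll find the board by touch next to the bar, then push at the corrected height.

```bash
python3 - <<'E'
from h import *
env.movel([.596,-.005,.021],rate=.06)
f0=F()[2]; z=.021
while z>.009:
    z-=.0012; env.movel([.596,-.005,z],rate=.03); f=F()[2]
    print(round(z,4),f,end="; ")
    if f-f0>4: break
st("touch")
zp=z+.003; open("z.txt","w").write(str(zp))
env.movel([.596,-.005,zp],rate=.05)
env.movel([.596,.042,zp],rate=.06); st("p")
k=push([.596,.042,zp],[0,1,0],.020,.002,6); st("end")
env.movel([.596,.042+k-.02,zp],rate=.1); env.movel([.5,-.03,.10],rate=.25); st("up")
look("c")
E
```

```text
0.0198 -0.3; 0.0186 0.9; 0.0174 -0.0; 0.0162 0.1; 0.015 0.3; 0.0138 -0.2; 0.0126 -0.4; 0.0114 0.1; 0.0102 8.7; touch 22.54 [ 0.596  -0.005   0.0113] [-3.4 -0.4  8.7] 0.0
p 23.73 [0.5961 0.0417 0.0132] [-0.  -0.4 -0.9] 0.0
push end 0.018 f 8.5
end 25.98 [0.5961 0.0558 0.0132] [-0.2 -8.9  3.3] 0.0
up 27.07 [ 0.5006 -0.0293  0.1   ] [-0.6 -0.5 -0.1] 0.001
bar ((594.0745239257812, 83.97879028320312), (179.73570251464844, 39.575958251953125), 0.2845991253852844) [[504.1000061035156, 103.30000305175781], [504.29998779296875, 63.70000076293945], [684.0, 64.5999984741211], [683.7999877929688, 104.19999694824219]]
```

```bash
python3 - <<'E'
from h import *
zp=float(open("z.txt").read())
env.movel([.465,.084,.06],rate=.25); env.movel([.465,.084,zp],rate=.12); st("down")
env.movel([.592,.0844,zp],rate=.06); st("pushed")
p,_=viewer.read_camera("top"); b,w,_=masks(p)
h=cv2.cvtColor(p,cv2.COLOR_RGB2HSV).astype(int); b=(h[...,1]<45)&(h[...,2]>185); b[:, :290]=0; b[:,380:]=0; b[:100]=0; b[265:]=0
r,c=rect(b,.044); print(r,c.max(0),c.min(0))
cv2.imwrite("pics/d.png",cv2.resize(p[90:230,270:390],None,fx=4,fy=4,interpolation=2)[:,:,::-1])
E
```

```text
down 28.31 [0.4653 0.0832 0.013 ] [ 0.6 -0.9  0.3] 0.001
pushed 30.57 [0.5919 0.0844 0.0132] [-0.9 -0.5  0.4] 0.0
((707.6204223632812, 40.60198974609375), (232.2719268798828, 275.39691162109375), 88.8879165649414) [847.54695431 154.96054073] [567.76904854 -78.18457827]
```

View pics/d.png

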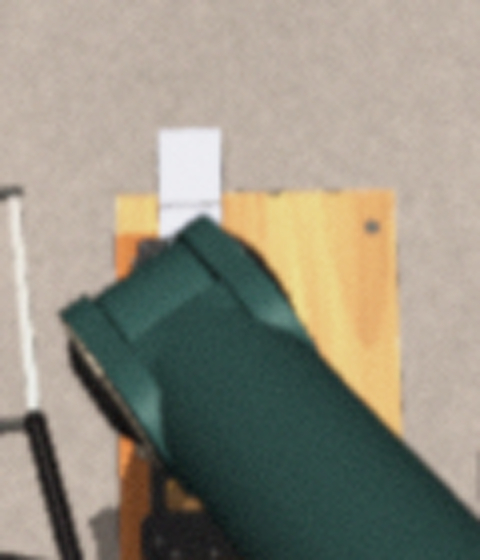

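The bar lies along the fence. Its tip is at crop (190,128), the pencil line at row 204, and the board end at row 192, so it needs roughly 8 mm more. I'll take sub-pixel edges to get the exact distance.

```bash
cat >> h.py <<'E'
def edges():
    p=np.mean([viewer.read_camera("top")[0] for _ in range(3)],0)
    g=p.mean(2); s=p[...,0]-p[...,2]
    def cross(prof,v0,v1):  # subpixel half-crossing
        q=prof[v0:v1]; lo,hi=q[:3].mean(),q[-3:].mean(); t=(q-lo)/(hi-lo)
        k=np.argmax(t>.5); return v0+k-1+(.5-t[k-1])/(t[k]-t[k-1])
    vt=[cross(g[:,u:u+1].mean(1),112,129) for u in range(312,323)]
    tip=plane("top",[[u,v] for u,v in zip(range(312,323),vt)],.044)[:,0]
    ub=[u for u in range(329,366)]
    vb=[cross(s[:,u],130,146) for u in ub]
    be=plane("top",np.c_[ub,vb],.036)
    k=np.polyfit(be[:,1],be[:,0],1)
    col=g[:,312:323].mean(1); a=slice(133,148); dark=np.maximum(0,np.median(col[a])-col[a]-3); 
    vl=(np.arange(133,148)*dark).sum()/dark.sum(); ln=plane("top",[[317,vl]],.044)[0,0]
    e=np.polyval(k,.084)
    print("tip",tip.round(4),"end",e.round(4),"yaw",(-k[0]).round(4),"line",ln.round(4),"overhang",(np.median(tip)-e).round(4),"line-end",(ln-e).round(4),dark.round(0))
    return np.median(tip)-e
E
python3 - <<'E'
from h import *
edges()
E
```

```text
tip [0.7871 0.7871 0.7873 0.7875 0.7876 0.7878 0.7875 0.7875 0.7874 0.7873
 0.7873] end 0.7457 yaw 0.0081 line 0.7237 overhang 0.0417 line-end -0.022 [  0.   0.   0.   0.   0.   0.   0.   2.   9.   0.   6.  38.  72.  96.
 117.]
```

```bash
python3 - <<'E'
from h import *
zp=float(open("z.txt").read())
env.movel([.6003,.0845,zp],rate=.03); env.pause(.2); st("p")
edges()
env.movel([.56,.0844,zp],rate=.15); env.movel([.50,.06,.07],rate=.25);env.movel([.50,-.06,.10],rate=.25); st("off")
edges()
p,_=viewer.read_camera("top"); h=cv2.cvtColor(p,cv2.COLOR_RGB2HSV).astype(int)
m=(h[...,1]<45)&(h[...,2]>185); m[:, :300]=0; m[:,335:]=0; m[:100]=0; m[230:]=0
m=cv2.morphologyEx(m.astype(np.uint8),cv2.MORPH_CLOSE,np.ones((5,3)))
print(rect(m,.044)[0])
cv2.imwrite("pics/e.png",cv2.resize(p[90:230,270:390],None,fx=4,fy=4,interpolation=2)[:,:,::-1])
E
```

```text
p 31.4 [0.6004 0.0845 0.0132] [-0.2 -0.1 -0.5] 0.0
tip [0.7959 0.7963 0.7969 0.7971 0.7973 0.7973 0.7977 0.7976 0.7975 0.7973
 0.797 ] end 0.7459 yaw 0.006 line 0.7261 overhang 0.0514 line-end -0.0198 [  0.   0.   0.   0.   0.   0.   0.   0.  27.  52.  71.  81.  95. 111.
 118.]
off 33.1 [ 0.5003 -0.0586  0.0992] [-0.1 -0.2  0. ] 0.001
tip [0.7957 0.796  0.7967 0.7969 0.7969 0.797  0.7974 0.7973 0.797  0.797
 0.7969] end 0.7454 yaw 0.01 line 0.7461 overhang 0.0515 line-end 0.0006 [ 0.  0.  0.  5. 24. 13.  0.  0.  0.  0.  0.  0.  0.  0.  0.]
((709.4573974609375, 88.51423645019531), (51.77729797363281, 181.04898071289062), 88.82404327392578)
```

View pics/e.png

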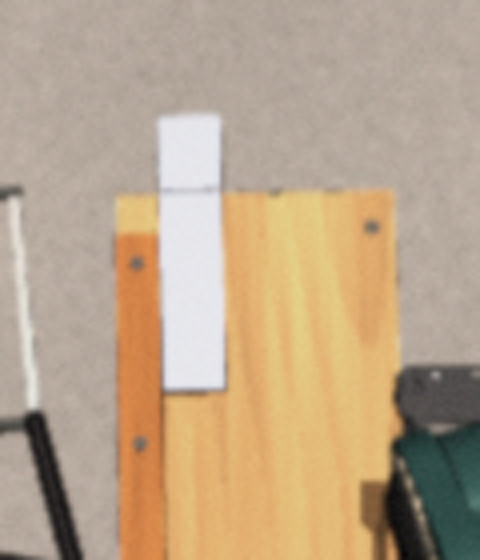

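The line is within about 0.6 mm of the board end, at crop (190,190). I'll give the side one gentle nudge to make sure it is snug against the fence, then clear the hand and check.

```bash
python3 - <<'E'
from h import *
zp=float(open("z.txt").read())
env.movel([.67,.03,.05],rate=.25); env.movel([.67,.03,zp],rate=.12)
env.movel([.67,.05,zp],rate=.06)
k=push([.67,.05,zp],[0,1,0],.012,.0015,5); st("snug")
env.movel([.67,.03,zp],rate=.1); env.movel([.55,-.05,.14],rate=.25); st("off")
edges()
p,_=viewer.read_camera("top"); cv2.imwrite("pics/f.png",cv2.resize(p[90:270,220:450],None,fx=3,fy=3,interpolation=2)[:,:,::-1])
g=p.astype(float); s=g[...,0]-g[...,2]
# right (free) side edge of the bar, board part, and fence face line
pts=[]
for v in range(145,184,2):
    q=s[v,318:334]; t=(q-q[:3].mean())/(q[-3:].mean()-q[:3].mean()); j=np.argmax(t>.5); pts.append([318+j-1+(.5-t[j-1])/(t[j]-t[j-1]),v])
w=plane("top",pts,.044); k=np.polyfit(w[:,0],w[:,1],1); print("bar side slope",k[0].round(4),"y at .67",np.polyval(k,.67).round(4))
E
```

```text
push end 0.009 f 6.1
snug 36.68 [0.67   0.0561 0.0132] [-1.2 -5.8  2. ] 0.001
off 38.04 [ 0.5502 -0.0492  0.1396] [ 0.2 -1.1 -0.2] 0.001
tip [0.7958 0.7962 0.7968 0.7971 0.7968 0.7969 0.7974 0.7973 0.7973 0.7971
 0.7969] end 0.7456 yaw 0.0091 line 0.7461 overhang 0.0514 line-end 0.0005 [ 0.  0.  0.  4. 23. 12.  0.  0.  0.  0.  0.  0.  0.  0.  0.]
bar side slope 0.014 y at .67 0.0636
```

View pics/f.png

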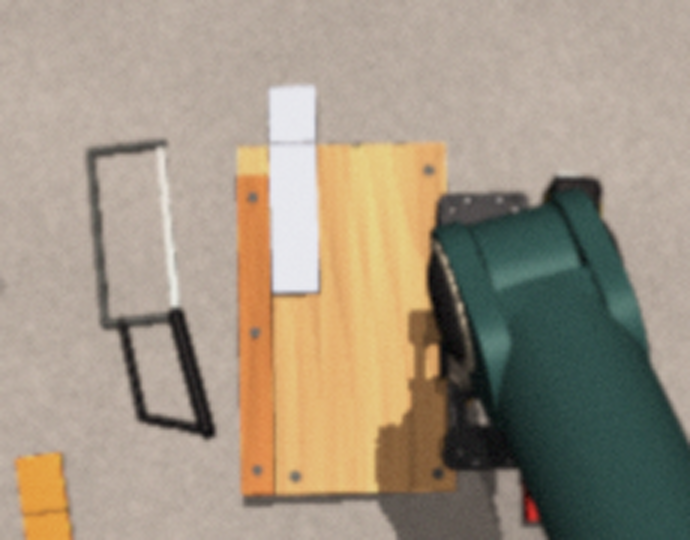

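The bar lies against the fence with its line level with the board end (crop (293,143)). The saw hasn't moved and the hand is clear, so I'm handing in.

```bash
python3 -c "
from station import *
print(workorder.finish_job())"
```

```text
the job is handed in; nothing more can be done
None
```

I handed the job in at about 38 s of robot time: the aluminium bar was pushed snug along the fence, its pencil line measured within about 1 mm of the board's open end (overhang about 50.5–51.5 mm), and the hand is clear.

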